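# Set up the drip-dry stand

### The arm

A 6-joint arm with a two-finger parallel gripper is mounted at the origin on a cart in front of the work surface, level with it; the furniture and walls round the work are solid. World frame = base frame: x ahead of the robot, y to its left, z up, the work surface at z = 0. Lengths are in mm, angles in rad, forces in N, time in s.
With the tool pointing down it reaches from about 275 to 750 mm from the base axis. Payload 10.2 kg.
Tool frame: the origin (TCP) lies between the finger pads; the fingertips stand 11 mm ahead of it and the grasp point (between the pads) lies 8 mm behind it; z points along the fingers, y is the line along which they close (so a half turn about z gives the same grasp; the last joint's range is limited). The gripper opens to 85 mm and grips with 20 to 120 N. Pads are 22 mm wide; open, the fingers measure 114 mm over their backs; the gripper's body (76 mm by 85 mm) begins 54 mm behind the grasp point. The pads swing forward as they close: fully open they stand 13 mm farther back than shut.
Start: joints at [-1.435, 0.313, 1.498, -0, 1.331, -0.223], TCP at [184.342, -491.578, 242.294] pointing down, gripper open.
Joint ranges: [-2.94, 2.94], [-0.97, 2.17], [0.19, 2.56], [-1.23, 4.37], [0.02, 3.11], [-2.88, 2.88]. Speed limits (rad/s): [2.39, 2.39, 3.01, 3.14, 3.14, 3.14].

### API

Orientations are given as a unit quaternion [w, x, y, z].
In Python, from rig import sense, eyes, finish_job gives the robot as it stands.
- The arm moves only by the shell command python3 -m jog 'ROWS' [FORCE]. ROWS is JSON, a list of rows, each a list of 7 numbers: the shift along the tool's x, y, z in m, then the turn, a rotation vector about the tool's x, y, z in rad, then the finger opening in m, from 0 to 0.0854. In form: [[dx, dy, dz, rx, ry, rz, gripper], ...]. A call has 1 to 5 rows; each row shifts and turns the commanded pose from where the row before left it, along the tool's axes as they then stand; what a row does not reach is not made up. A row lasts 1/10 s, in which the tool goes at most 50 mm and 8.59 degrees, less where a joint would pass 70% of its speed; a pose out of reach is approached as far as the arm can. A call is refused whole if a number of a shift passes 0.05 or a number of a turn 0.15, either way. A call with a gripper value outside its range is refused whole. The fingers move at their own pace and stop on an object; FORCE is the grip in N (left out, the last holds). Time passes only in rows, so rows that do not move let the fingers close. It gives the time, the measured TCP pose, the force, the opening and the grip force at its end, in the units of the state.
- sense(): the state, without advancing time (a new reading comes with each control period).
- eyes.capture(name): name is "scene" or "top" or "wrist"; returns the picture (420x560x3 uint8, red, green, blue); there is no depth.
- eyes.calibration(name): a dict with "fx", "fy", "cx", "cy" (pixels), "cam_to_world" (4x4, takes a point from camera to world coordinates); the wrist camera has in their place "mount" (4x4, takes a point from camera to tool coordinates, whose origin is the TCP and whose axes are the flange's). Camera axes: x right, y down, z forward; pixel columns grow to the right and rows downward; lengths in mm; the calibration is good to about 2 mm. The wrist camera is an equidistant fisheye: a pixel r from the principal point sees the ray r / f radians off the axis. A picture is of the moment at which its call begins: read the wrist's pose just before it. calibration takes no time and is no camera call.
- finish_job(): hands the job in; it is judged then, once.
The state is a dict: "time_s": time; "joints": joint angles; "dq": joint speeds; "tau": joint torques, N m; "eef_pos": TCP position; "ee_rot": TCP orientation; "force": force on the tool from outside, world axes, zero at the start; "wrist_torque": the same for the moment, N m; "grip_width": opening from 0.0 (shut) to 1.0 (fully open); "grip_force": force on a finger pad.
Only numpy, scipy, OpenCV 4.12 (cv2) and the standard library are available. Lean on these libraries where they do the work, as an engineer would, in place of code of your own. Each camera call takes 0.05 s, during which the arm holds its last target. There are 200 camera calls.

### The job

Get the drip-dry stand ready: first slide the drip tray all the way into the slot in the stand's foot, up to the stop. Then squeeze in the release button on the head of the telescopic post, pull the post up past its first stop to the second, fully extended, and finish with the gripper still holding it there, as it springs back if let go. Leave the other things on the worktop where they are.

Things in the scene. Friction and masses are not known exactly. Their poses are not given: they have to be found in the camera images.
- stand: White drip-dry stand, fixed to the worktop, place and yaw vary. Foot 150 (x) x 200 (y) x 24 mm high. Origin: centre of the foot at worktop level, z up. A slot in the foot opens towards its own -y (the robot's right); the telescopic post stands at its own (0, +50 mm). The post's steel sleeve is 33 mm across (collar 40 mm) and ends 130 mm above the worktop.
- slot_mouth (a point): Middle of the slot's mouth at worktop level, at stand (0, -100, 0) mm; axes as the stand's. The slot lies directly on the worktop: 114 mm wide, 14 mm high, 95 mm deep, running along +y to the stop at stand y = -5 mm. Flared cheeks beside the mouth stand 8 mm out of the foot.
- tray: Loose grey drip tray, a slab 110 (x) x 150 (y) x 10 mm with a low rim, about 0.25 kg, lying flat on the worktop right of the stand. Origin: centre of its underside. Its own +y end goes into the slot first; an upright handle plate stands near the other end. Fully home, its origin is at the stand's own (0, -80 mm) and 55 mm of it stay outside.
- tray_handle (a point): On the tray's upright handle plate, 60 (x) x 12 (y) mm, from the tray up to 50 mm above its underside: the plate's middle, at tray (0, -60, 30) mm. Axes as the tray's. Pinch it across its 12 mm, fingers along the tray's y.
- grip_head: White head on the post, 36 (x) x 40 (y) x 52 mm high, axes as the stand's (it does not turn). Origin on the post's axis, 2 mm below the head's underside, 132 mm above the worktop when the post is down. A thin steel hanger peg (7 mm) sticks out to 64 mm from the axis towards its own -y, low down. The release button is on its -x face.
- post_grip (a point): Middle of the head, 30 mm above grip_head's origin; 162 mm above the worktop when down, 277 mm when fully extended. Axes as the stand's. Pinched along its own x, one finger on the button and the other on the flat +x face, the button is pressed and the head held at once: 44 mm wide with the button out, 38 mm with it in.
- button_face (a point): Middle of the outer face of the release button, a dark pad 26 (y) x 36 mm high on the head's -x side (roughly towards the robot), 26 mm from the post's axis. Moves in towards +x.
- release_button (a joint): Release button: 0 out, 0.006 m fully pressed; spring, about 2.4 N to start, 6 N fully pressed; comes out again when let go. Unless it is pressed about 4.5 mm or more the post is locked down.
- upper_tube (a joint): Upper tube of the post, which carries the head: 0 down, 0.055 m at the first stop. It comes out first, upwards, at about 3 to 4 N; drawn back by a spring.
- lower_tube (a joint): Lower tube: 0 down, 0.060 m at the second stop. It follows once the upper tube has reached the first stop (a felt step), at about 10 to 12 N; drawn back by a spring. Fully extended: upper 0.055 and lower 0.060, the head 115 mm above its low place.
- bottle_white: Bystander, loose: white squeeze bottle with a red cap, 43x50x164 mm, at the left. Origin: centre of its underside.
- soap_box: Bystander, loose: red soap carton, 47x64x44 mm, at the left. Origin: centre of its underside.
- wax_pot: Bystander, loose: flat grey round pot, 91 mm across, 44 mm high, behind the work. Origin: centre of its underside.
- spool_red: Bystander, loose: red thread spool, 28 mm across, 43 mm high, behind the work. Origin: centre of its underside.
- spool_white: Bystander, loose: white thread spool, 28 mm across, 43 mm high, behind the work. Origin: centre of its underside.
- matchbox: Bystander, loose: box of matches, 37x56x16 mm, behind the stand. Origin: centre of its underside.
- dropper: Bystander, loose: small brown dropper bottle, 33 mm across, 102 mm high, at the right. Origin: centre of its underside.

How it is judged (in metres and radians):
On the way, in this order (a step that is already met when the one before it is completed fails the run):
1. the drip tray is fully home in the slot, the post still down (y of tray in the frame of stand above -0.084 m and x of tray in the frame of stand between -0.006 and 0.006 m and angle between the y axis of tray and the y axis of stand, either way round below 0.06 rad and height (world z) of tray below 0.005 m and value of joint each of upper_tube, lower_tube below 0.006 m), for 0.2 s.
2. the release button is pressed with the post still down (all of step 1 and value of joint release_button above 0.0045 m), for 0.05 s.
3. the post is at its second stop, held by the gripper (value of joint upper_tube above 0.051 m and value of joint lower_tube above 0.056 m and contact force between the fingers and grip_head above 3 N), for 0.2 s.
At the end, for the whole second after the job is handed in: The tray is home in the slot (within 4 mm of the stop, straight, flat on the worktop); both tubes of the post are within 4 mm of their stops; the fingers hold the head (more than 3 N) and it is still (all of step 3 and y of tray in the frame of stand above -0.084 m and x of tray in the frame of stand between -0.006 and 0.006 m and angle between the y axis of tray and the y axis of stand, either way round below 0.06 rad and height (world z) of tray below 0.005 m and linear speed of grip_head below 0.02 m/s); the arm keeps its last pose, push and grip.
It fails at once if a bystander is shifted by more than 30 mm or knocked over (distance of any of bottle_white, soap_box, wax_pot, spool_red, spool_white, matchbox, dropper from where it was at the start of the episode above 0.03 m or angle between any of bottle_white, soap_box, wax_pot, spool_red, spool_white, matchbox, dropper's own z axis and vertical above 0.6 rad).
It also fails if it takes over 64 s, if anything falls off the work surface, if the arm or the gripper's body presses on something with over 40 N, if the wrist force passes 120 N, or if a joint passes its speed limit or range.

## Working session

There is one attempt and no reset: what is moved stays moved. The work goes in short steps, Python scripts to look and compute and a shell command to move; the robot and the scene stay as the last step left them, time stands still between calls to the robot, and variables do not carry over. Pictures are saved under pics/ and viewed, at most 10 in all, crops included, and the job is handed in when it is done.

```bash
mkdir -p pics; ls; python3 - <<'E'
from rig import sense, eyes
import cv2, json
s=sense(); print(s)
for n in("scene","top"):
    c=eyes.calibration(n); print(n,c)
    cv2.imwrite(f"pics/{n}0.png",eyes.capture(n)[:,:,::-1])
print(eyes.calibration("wrist"))
E
```

```text
pics
{'time_s': 0.0, 'joints': array([-1.43538327e+00,  3.13489039e-01,  1.49843712e+00,  1.29118366e-05,
        1.33100322e+00, -2.23420184e-01]), 'dq': array([ 2.71535864e-04,  5.02767541e-04, -8.25481950e-05, -4.15437484e-04,
       -7.01142825e-04, -2.82313223e-03]), 'tau': array([-9.07719514e-04, -4.12266576e+01, -2.59746248e+01, -1.81861678e-04,
        4.17100178e-03,  1.90785960e-05]), 'eef_pos': array([ 184.31873963, -491.32263104,  241.71507793]), 'ee_rot': array([-6.67439323e-04,  9.83948022e-01,  1.78454036e-01,  3.56649248e-05]), 'force': array([-1.35140020e-04,  6.73482110e-02,  3.94301826e-01]), 'wrist_torque': array([-0.04107874,  0.0198473 , -0.04815519]), 'grip_force': 0.0, 'grip_width': 0.9994439735308931}
scene {'fx': 535.8152176941534, 'fy': 535.8152176941534, 'cx': 272.85208628428296, 'cy': 213.3510026945001, 'cam_to_world': array([[-7.47971529e-01, -4.64283791e-01,  4.74319674e-01,
        -1.61119736e+02],
       [-6.63723643e-01,  5.26526436e-01, -5.31263435e-01,
         8.64637260e+02],
       [-3.08484552e-03, -7.12187106e-01, -7.01982913e-01,
         1.
[... 324 characters left out ...]
9948103e-01, -9.10250462e-03,  4.57565240e-03,
         3.56112305e+01],
       [-4.03674799e-03, -5.83659408e-02, -9.98287094e-01,
         1.44541163e+03],
       [ 0.00000000e+00,  0.00000000e+00,  0.00000000e+00,
         1.00000000e+00]])}
{'fx': 325.19226210127806, 'fy': 325.19226210127806, 'cx': 277.13382786034487, 'cy': 212.64628833510395, 'mount': array([[ 1.00659021e-03, -9.54288824e-01, -2.98884304e-01,
         7.65617430e+01],
       [ 9.99998618e-01,  5.65029977e-04,  1.56377238e-03,
         1.04794745e+00],
       [-1.32341192e-03, -2.98885465e-01,  9.54288073e-01,
        -1.31842747e+02],
       [ 0.00000000e+00,  0.00000000e+00,  0.00000000e+00,
         1.00000000e+00]])}
```

View pics/top0.png

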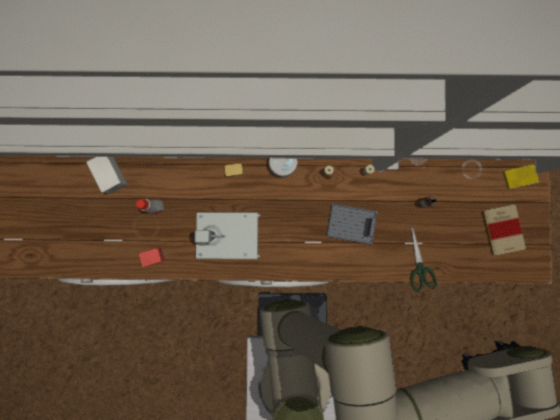

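View pics/scene0.png

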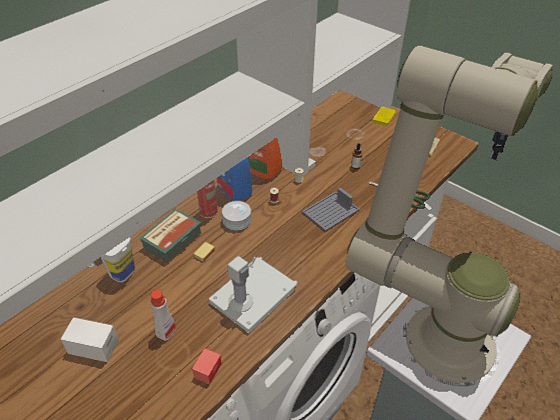

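The top view shows the stand at about (227,236), the tray at (352,224) with its handle at (368,227), the dropper at (428,202) and the spools at (329,170) and (370,169). I'll enlarge both to read the corners.

```bash
python3 - <<'E'
import cv2,numpy as np
t=cv2.imread("pics/top0.png")
a=cv2.resize(t[200:270,185:385],None,fx=4,fy=4,interpolation=cv2.INTER_CUBIC)
s=cv2.imread("pics/scene0.png")
b=cv2.resize(s[180:330,200:400],None,fx=2.1,fy=2.1,interpolation=cv2.INTER_CUBIC)
b=np.pad(b,((0,0),(0,800-b.shape[1]),(0,0)))
for i in range(0,200,20): cv2.putText(a,str(185+i),(i*4,8),0,.3,(0,255,255)); cv2.line(a,(i*4,0),(i*4,4),(0,255,255))
for i in range(0,70,10): cv2.putText(a,str(200+i),(0,i*4),0,.3,(0,255,255))
cv2.imwrite("pics/c1.png",np.vstack([a,b]))
E
```

```text
(no output)
```

View pics/c1.png

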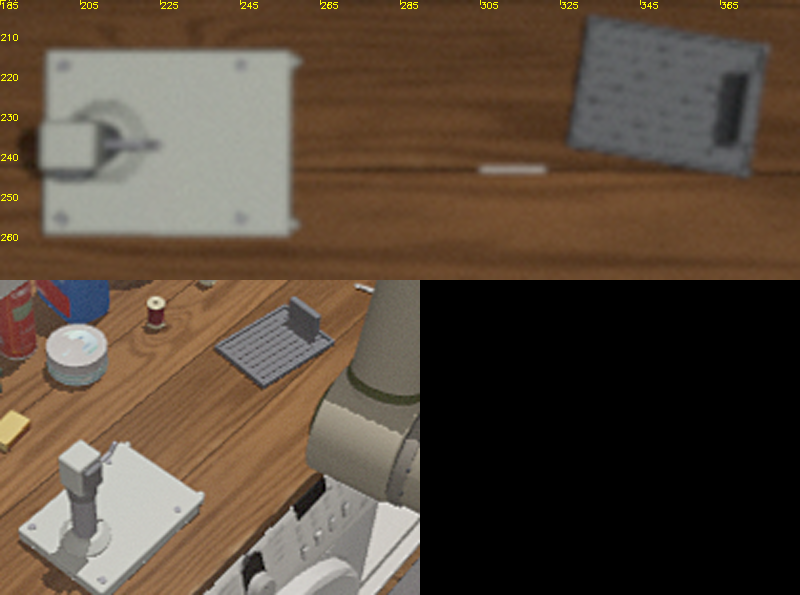

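```bash
cat > h.py <<'E'
import numpy as np, cv2
from rig import sense, eyes
from scipy.spatial.transform import Rotation as R
def ray(n,uv,z):
    c=eyes.calibration(n); M=c["cam_to_world"]
    d=M[:3,:3]@[(uv[0]-c["cx"])/c["fx"],(uv[1]-c["cy"])/c["fy"],1]; o=M[:3,3]
    return o+d*(z-o[2])/d[2]
def wcam():
    s=sense(); c=eyes.calibration("wrist"); T=np.eye(4)
    T[:3,:3]=R.from_quat(s["ee_rot"],scalar_first=True).as_matrix(); T[:3,3]=s["eef_pos"]
    return T@c["mount"],c
def wray(Mc,uv,z):
    M,c=Mc; v=np.array([uv[0]-c["cx"],uv[1]-c["cy"]]); r=np.hypot(*v); th=r/c["fx"]
    d=M[:3,:3]@np.r_[np.sin(th)*v/r,np.cos(th)]; o=M[:3,3]
    return o+d*(z-o[2])/d[2]
def wproj(Mc,p):
    M,c=Mc; q=M[:3,:3].T@(np.array(p)-M[:3,3]); r=np.hypot(q[0],q[1]); th=np.arctan2(r,q[2])
    return np.array([c["cx"],c["cy"]])+c["fx"]*th*q[:2]/r
E
python3 - <<'E'
from h import *
f=lambda p:((p[0]+.5)/4-.5+185,(p[1]+.5)/4-.5+200)
for nm,z,cs in(("stand",24,[(46,50),(290,52),(290,236),(44,234)]),("tray",11,[(590,16),(768,46),(748,176),(568,148)])):
    P=np.array([ray("top",f(c),z) for c in cs]); print(nm,P.round(1).tolist(),"c",P.mean(0).round(1))
    e=(P[0]+P[3]-P[1]-P[2])/2; print("len",np.linalg.norm(e),"wid",np.linalg.norm((P[0]+P[1]-P[2]-P[3])/2),"yaw",np.arctan2(-e[0],e[1]))
    e2=(P[0]+P[1]-P[2]-P[3]); print("yaw2",np.arctan2(e2[1],e2[0]))
print("handle",[ray("top",f(c),50) for c in((724,72),(748,72),(740,147),(716,146))])
print("headtop",np.mean([ray("top",f(c),186) for c in((42,121),(98,121),(98,172),(42,172))],0))
print(R.from_quat(sense()["ee_rot"],scalar_first=True).as_matrix().round(3))
E
```

```text
stand [[555.6, 327.6, 24.0], [555.8, 128.5, 24.0], [406.7, 126.6, 24.0], [406.4, 326.0, 24.0]] c [481.1 227.2  24. ]
len 199.26536930529713 wid 149.17612180878214 yaw 0.0012759245895117286
yaw2 0.011558816980475272
tray [[588.2, -117.2, 11.0], [564.8, -263.5, 11.0], [458.2, -246.8, 11.0], [479.7, -99.5, 11.0]] c [ 522.7 -181.7   11. ]
len 148.4913194558508 wid 108.91739836903196 yaw -0.15150499038366816
yaw2 -0.15849742651430082
handle [array([ 542.05678167, -220.16145261,   50.        ]), array([ 542.23397558, -239.31680083,   50.        ]), array([ 482.42385703, -232.80464191,   50.        ]), array([ 483.03854774, -213.6975187 ,   50.        ])]
headtop [480.32935529 275.5294024  186.        ]
[[ 0.936  0.351 -0.   ]
 [ 0.351 -0.936  0.001]
 [ 0.    -0.001 -1.   ]]
```

```bash
python3 -m jog '[[0.04,-0.012,0.009,0,0,0,0.0854],[0.04,-0.012,0.009,0,0,0,0.0854],[0.04,-0.012,0.009,0,0,0,0.0854],[0.04,-0.012,0.009,0,0,0,0.0854],[0.04,-0.012,0.009,0,0,0,0.0854]]' 40; python3 -m jog '[[0.04,-0.012,0.009,0,0,0,0.05],[0.04,-0.012,0.009,0,0,0,0.05],[0.04,-0.012,0.009,0,0,0,0.05],[0.04,-0.012,0.009,0,0,0,0.05],[0.035,-0.01,0.009,0,0,0,0.05]]'; python3 -m jog '[[0,0,0,0,0,0.128,0.05],[0,0,0,0,0,0.128,0.05],[0,0,0,0,0,0.128,0.05],[0,0,0,0,0,0.128,0.05],[0,0,0,0,0,0,0.05]]'
python3 - <<'E'
from h import *
import pickle
s=sense(); print(s["joints"].round(3)); m=wcam(); im=eyes.capture("wrist")[:,:,::-1]
pickle.dump(m,open("m1.pkl","wb")); cv2.imwrite("pics/w1.png",im)
p=lambda y,x,z: None
yaw=-.155; c=np.array([522.7,-181.7]); Rm=np.array([[np.cos(yaw),-np.sin(yaw)],[np.sin(yaw),np.cos(yaw)]])
big=cv2.resize(im,None,fx=1.4,fy=1.4)
for q in[(30,-54,50),(-30,-54,50),(30,-66,50),(-30,-66,50),(55,75,10),(-55,75,10),(55,-75,10),(-55,-75,10)]:
    u=wproj(m,np.r_[c+Rm@q[:2],q[2]]); print(q,u.round(1)); cv2.circle(big,tuple((u*1.4).astype(int)),3,(0,255,0),1)
cv2.imwrite("pics/w1b.png",big)
E
```

```text
time_s: 0.6
eef_pos: [351.6, -363.8, 196.8]
ee_rot: [-0.0, 0.984, 0.178, -0.0]
force: [-0.1, -0.6, 0.5]
grip_width: 0.999
grip_force: 0.0
time_s: 1.1
eef_pos: [514.1, -240.7, 151.6]
ee_rot: [-0.0, 0.984, 0.179, -0.0]
force: [0.3, -0.9, -0.1]
grip_width: 0.584
grip_force: 0.0
time_s: 1.6
eef_pos: [512.6, -242.3, 152.0]
ee_rot: [-0.0, 0.997, -0.077, -0.0]
force: [-0.4, 0.2, -0.0]
grip_width: 0.584
grip_force: 0.0
[-0.648  0.487  1.49   0.     1.165  1.077]
(30, -54, 50) [265.5 177.8]
(-30, -54, 50) [266.2 253. ]
(30, -66, 50) [281.9 177.9]
(-30, -66, 50) [281.4 253. ]
(55, 75, 10) [125.  144.6]
(-55, 75, 10) [138.2 256.5]
(55, -75, 10) [292.1 139.6]
(-55, -75, 10) [290.4 259.6]
```

View pics/w1b.png

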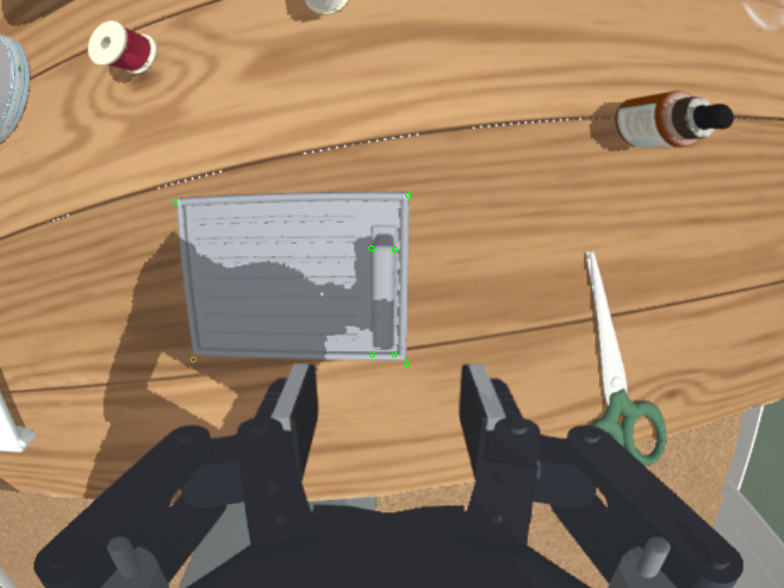

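The tray corners line up with the prediction, and the handle (top face at about (384,295) in the enlarged image) lies square between the fingers. Next I descend and pinch.

```bash
python3 -m jog '[[0.001,-0.001,0.03,0,0,0,0.05],[0.001,0,0.03,0,0,0,0.05],[0,0,0.03,0,0,0,0.05],[0,0,0.025,0,0,0,0.05],[0,0,0.009,0,0,0,0.05]]' 40; python3 -m jog '[[0,0,0,0,0,0,0.0],[0,0,0,0,0,0,0.0],[0,0,0,0,0,0,0.0],[0,0,0,0,0,0,0.0]]' 40
```

```text
time_s: 2.15
eef_pos: [513.8, -241.0, 25.9]
ee_rot: [-0.001, 0.997, -0.075, -0.002]
force: [-0.6, 0.9, -0.1]
grip_width: 0.586
grip_force: 0.0
time_s: 2.55
eef_pos: [515.6, -242.2, 29.8]
ee_rot: [0.001, 0.997, -0.076, 0.001]
force: [-0.6, -0.1, 6.9]
grip_width: 0.137
grip_force: 39.9
```

```bash
python3 -m jog '[[-0.006,-0.019,-0.001,0,0,0,0.0],[-0.006,-0.019,0,0,0,0,0],[-0.006,-0.019,0,0,0,0,0],[-0.006,-0.019,0,0,0,0,0],[-0.006,-0.019,0,0,0,0,0]]' 40; python3 -m jog '[[-0.006,-0.019,0,0,0,0,0.0],[-0.006,-0.019,0,0,0,0,0],[-0.006,-0.019,0,0,0,0,0],[-0.006,-0.019,0,0,0,0,0],[-0.006,-0.019,0,0,0,0,0]]' 40;python3 -m jog '[[0,0,0,0,0,-0.055,0],[0,0,0,0,0,-0.05,0],[0,0,0,0,0,-0.05,0],[0,0,0,0,0,0,0],[0,0,0,0,0,0,0]]' 
python3 - <<'E'
from h import *
import pickle
s=sense(); m=wcam(); im=eyes.capture("wrist")[:,:,::-1]
pickle.dump(m,open("m2.pkl","wb")); cv2.imwrite("pics/w2.png",im)
t=eyes.capture("top")[:,:,::-1]; cv2.imwrite("pics/t2.png",t)
big=cv2.resize(im,None,fx=1.4,fy=1.4,interpolation=cv2.INTER_CUBIC)
cv2.imwrite("pics/w2b.png",big)
E
```

```text
time_s: 3.05
eef_pos: [499.8, -142.4, 29.8]
ee_rot: [0.0, 0.997, -0.076, 0.001]
force: [1.6, -0.5, 0.5]
grip_width: 0.132
grip_force: 39.4
time_s: 3.55
eef_pos: [484.7, -43.9, 29.8]
ee_rot: [0.0, 0.997, -0.076, 0.001]
force: [-0.8, -0.5, 0.8]
grip_width: 0.141
grip_force: 39.3
time_s: 4.05
eef_pos: [484.8, -44.5, 29.8]
ee_rot: [0.0, 1.0, 0.0, 0.0]
force: [0.2, 2.4, 5.4]
grip_width: 0.134
grip_force: 40.0
```

View pics/w2b.png

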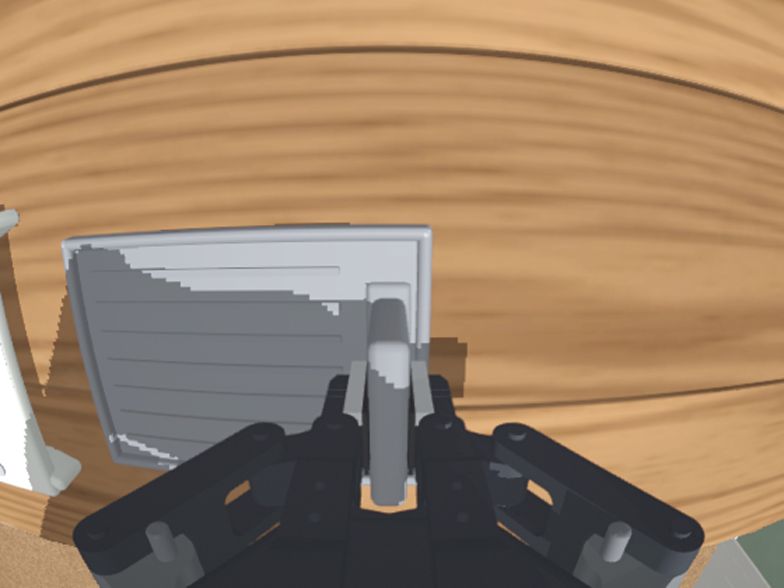

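The tray is held and straight: its corners are at (64,240), (430,228) and (115,464), and the cheek tips are at about (15,212) and (75,475). Now I compute the offset.

```bash
python3 - <<'E'
from h import *
import pickle
m=pickle.load(open("m2.pkl","rb"))
f=lambda p:((p[0]+.5)/1.4-.5,(p[1]+.5)/1.4-.5)
for n,p,z in[("trayFL",(64,240),11),("trayFR",(430,228),11),("trayNL",(115,464),11),("cheekF",(18,213),24),("cheekN",(78,472),24),("cheekF",(18,213),14),("cheekN",(78,472),14)]: print(n,z,wray(m,f(p),z).round(1))
t=cv2.imread("pics/t2.png")
a=cv2.resize(t[205:265,235:335],None,fx=8,fy=8,interpolation=cv2.INTER_CUBIC); cv2.imwrite("pics/t2c.png",a)
E
```

```text
trayFL 11 [538.9  85.1  11. ]
trayFR 11 [539.1 -59.6  11. ]
trayNL 11 [430.3  86.3  11. ]
cheekF 24 [553.   98.2  24. ]
cheekN 24 [432.1 101.   24. ]
cheekF 14 [552.4 108.6  14. ]
cheekN 14 [422.7 111.7  14. ]
```

View pics/t2c.png

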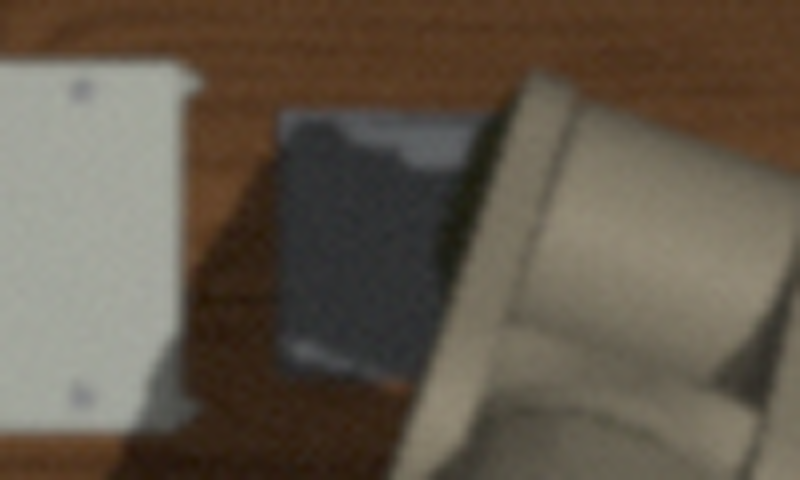

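The top crop shows the tray's front corners at (281,106) and (283,376), and the foot's at (184,60) and (184,430).

```bash
python3 - <<'E'
from h import *
f=lambda p:((p[0]+.5)/8-.5+235,(p[1]+.5)/8-.5+205)
for n,p,z in[("tF",(281,106),11),("tN",(283,376),11),("fF",(184,60),24),("fN",(184,430),24),("cF",(200,82),20),("cN",(197,408),20)]: print(n,z,ray("top",f(p),z).round(1))
E
```

```text
tF 11 [539.6  87.8  11. ]
tN 11 [429.2  85.8  11. ]
fF 24 [557.6 127.1  24. ]
fN 24 [407.7 125.2  24. ]
cF 20 [548.9 120.7  20. ]
cN 20 [416.4 120.3  20. ]
```

```bash
python3 -m jog '[[-0.001,-0.01,0,0,0,-0.003,0.0],[-0.001,-0.01,0,0,0,0,0],[0,-0.008,0,0,0,0,0],[0,-0.008,0,0,0,0,0],[0,-0.008,0,0,0,0,0]]' 40;  python3 -m jog '[[0,-0.008,0,0,0,0,0],[0,-0.008,0,0,0,0,0],[0,-0.008,0,0,0,0,0],[0,-0.008,0,0,0,0,0],[0,0,0,0,0,0,0]]'
```

```text
time_s: 4.65
eef_pos: [482.8, -0.3, 29.8]
ee_rot: [0.0, 1.0, 0.002, 0.001]
force: [-0.2, -3.2, 4.4]
grip_width: 0.136
grip_force: 40.1
time_s: 5.15
eef_pos: [482.5, 32.6, 29.7]
ee_rot: [-0.0, 1.0, 0.003, 0.001]
force: [0.6, 4.4, 7.4]
grip_width: 0.135
grip_force: 40.3
```

```bash
python3 -m jog '[[0,-0.01,0,0,0,0,0],[0,-0.01,0,0,0,0,0],[0,-0.01,0,0,0,0,0],[0,-0.01,0,0,0,0,0],[0,-0.005,0,0,0,0,0]]';  python3 -m jog '[[0,-0.004,0,0,0,0,0],[0,-0.004,0,0,0,0,0],[0,-0.003,0,0,0,0,0],[0,-0.003,0,0,0,0,0],[0,0,0,0,0,0,0]]'
```

```text
time_s: 5.65
eef_pos: [482.3, 77.0, 29.8]
ee_rot: [0.0, 1.0, 0.003, 0.001]
force: [-0.2, -4.3, 5.6]
grip_width: 0.137
grip_force: 40.2
time_s: 6.15
eef_pos: [482.7, 89.3, 29.8]
ee_rot: [0.002, 1.0, 0.003, 0.001]
force: [2.4, -14.3, 3.4]
grip_width: 0.136
grip_force: 40.3
```

```bash
python3 -m jog '[[0,-0.002,0,0,0,0,0],[0,-0.002,0,0,0,0,0],[0,0,0,0,0,0,0],[0,0,0,0,0,0,0]]'; python3 - <<'E'
from h import *
m=wcam(); im=eyes.capture("wrist")[:,:,::-1]
big=cv2.resize(im,None,fx=1.4,fy=1.4,interpolation=cv2.INTER_CUBIC)
cv2.imwrite("pics/w3b.png",big)
import pickle; pickle.dump(m,open("m3.pkl","wb"))
E
```

```text
time_s: 6.55
eef_pos: [482.9, 89.5, 30.3]
ee_rot: [0.004, 1.0, 0.003, 0.001]
force: [-3.9, -44.0, 13.1]
grip_width: 0.133
grip_force: 41.8
```

View pics/w3b.png

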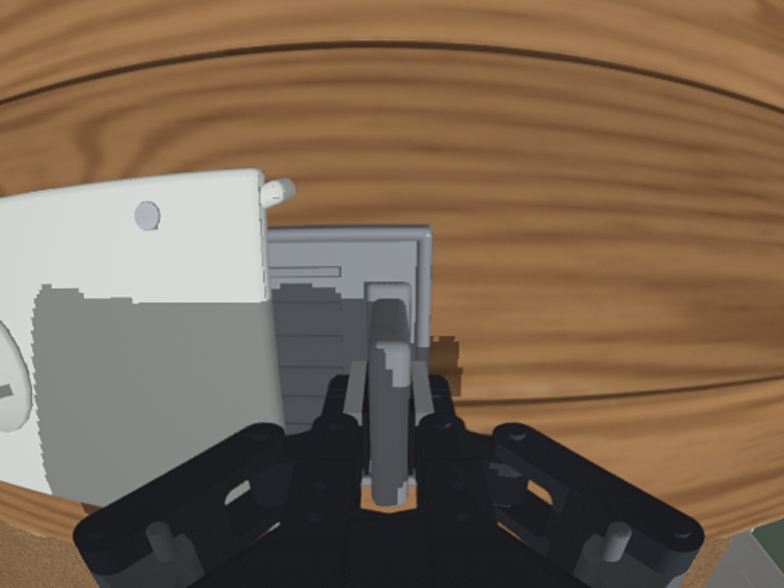

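The tray is against the hard stop (44 N, with about 52–55 mm left outside). I'll relax the push, release and rise.

```bash
python3 -m jog '[[0,0.003,0,0,0,0,0],[0,0,0,0,0,0,0],[0,0,0,0,0,0,0.04],[0,0,0,0,0,0,0.04],[0,0,0,0,0,0,0.04]]';  python3 -m jog '[[0,0,-0.02,0,0,0,0.04],[0,0,-0.04,0,0,0,0.04],[0,0,-0.05,0,0,0,0.0854],[0,0,-0.05,0,0,0,0.0854],[0,0,-0.05,0,0,0,0.0854]]'; python3 -m jog '[[0,0,-0.05,0,0,-0.148,0.0854],[0,0,-0.02,0,0,-0.148,0.0854],[0,0,0,0,0,-0.148,0.0854],[0,0,0,0,0,-0.148,0.0854],[0,0,0,0,0,-0.148,0.0854]]'; python3 -m jog '[[0,0,0,0,0,-0.148,0.0854],[0,0,0,0,0,-0.148,0.0854],[0,0,0,0,0,-0.148,0.0854],[0,0,0,0,0,-0.148,0.0854],[0,0,0,0,0,-0.148,0.0854]]'; python3 -m jog '[[0,0,0,0,0,-0.085,0.0854],[0.04,0,0,0,0,0,0.0854],[0.04,0,0,0,0,0,0.0854],[0.02,0,0,0,0,0,0.0854],[0,0,0,0,0,0,0.0854]]'; python3 - <<'E'
from h import *
m=wcam(); im=eyes.capture("wrist")[:,:,::-1]
big=cv2.resize(im,None,fx=1.4,fy=1.4,interpolation=cv2.INTER_CUBIC)
for q in[(-18,30),(18,30),(-18,70),(18,70)]:
    u=wproj(m,np.r_[481.5+q[0],227+q[1],184]); print(u.round(1)); cv2.circle(big,tuple((u*1.4).astype(int)),3,(0,255,0),1)
cv2.imwrite("pics/w4b.png",big)
import pickle; pickle.dump(m,open("m4.pkl","wb"))
print(sense()["joints"].round(3))
t=eyes.capture("top")[:,:,::-1]; cv2.imwrite("pics/t4.png",t)
E
```

```text
time_s: 7.1
eef_pos: [481.5, 91.8, 29.1]
ee_rot: [-0.0, 1.0, 0.002, -0.0]
force: [-0.5, 0.8, 0.1]
grip_width: 0.465
grip_force: 0.0
time_s: 7.6
eef_pos: [481.2, 91.7, 241.2]
ee_rot: [-0.0, 1.0, 0.003, -0.0]
force: [1.4, 0.0, 0.4]
grip_width: 0.952
grip_force: 0.0
time_s: 8.1
eef_pos: [481.7, 91.7, 309.1]
ee_rot: [-0.0, 0.93, 0.367, -0.0]
force: [0.2, 0.2, 0.3]
grip_width: 1.002
grip_force: 0.0
time_s: 8.6
eef_pos: [481.7, 91.7, 309.0]
ee_rot: [-0.0, 0.735, 0.678, -0.0]
force: [-0.6, 0.5, 0.8]
grip_width: 1.004
grip_force: 0.0
time_s: 9.1
eef_pos: [481.4, 193.6, 308.8]
ee_rot: [-0.001, 0.706, 0.708, -0.0]
force: [-0.5, -0.4, 0.6]
grip_width: 1.002
grip_force: 0.0
[253.8 128.9]
[299.8 129.1]
[253.7  78.5]
[300.3  78.7]
[ 0.154  0.26   1.395 -0.     1.488  0.152]
```

View pics/w4b.png

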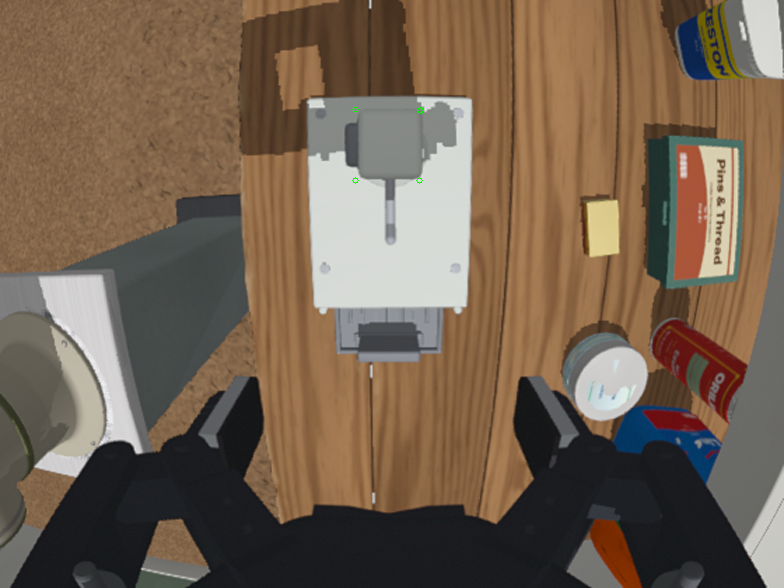

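The head (359–423 × 110–182, dark button on its left face) is about 2 mm further +x than predicted, and the tray's 337–441 is centred on the foot's 308–471. I'll move over the head and descend with the fingers open.

```bash
python3 -m jog '[[0.03,0.002,0,0,0,0,0.0854],[0.03,0,0,0,0,0,0.0854],[0.023,0,0,0,0,0,0.0854],[0,0,0.03,0,0,0,0.0854],[0,0,0.03,0,0,0,0.0854]]' 40;  python3 -m jog '[[0,0,0.03,0,0,0,0.0854],[0,0,0.03,0,0,0,0.0854],[0,0,0.025,0,0,0,0.0854],[0,0,0.014,0,0,0,0.0854],[0,0,0,0,0,0,0.0854]]'
```

```text
time_s: 9.7
eef_pos: [484.4, 273.8, 248.8]
ee_rot: [0.0, 0.708, 0.707, 0.001]
force: [0.5, -1.1, 0.0]
grip_width: 0.995
grip_force: 0.0
time_s: 10.2
eef_pos: [483.5, 272.9, 148.5]
ee_rot: [-0.001, 0.708, 0.706, -0.002]
force: [-0.4, -0.0, 0.2]
grip_width: 1.002
grip_force: 0.0
```

```bash
python3 - <<'E'
from h import *
print(sense()["force"].round(1))
im=eyes.capture("wrist")[:,:,::-1]
s=eyes.capture("scene")[:,:,::-1]
big=np.hstack([cv2.resize(im,(400,300)),cv2.resize(s[220:340,160:320],(400,300),interpolation=cv2.INTER_CUBIC)])
cv2.imwrite("pics/w5b.png",big)
E
```

```text
[-0.4 -0.   0.2]
```

View pics/w5b.png

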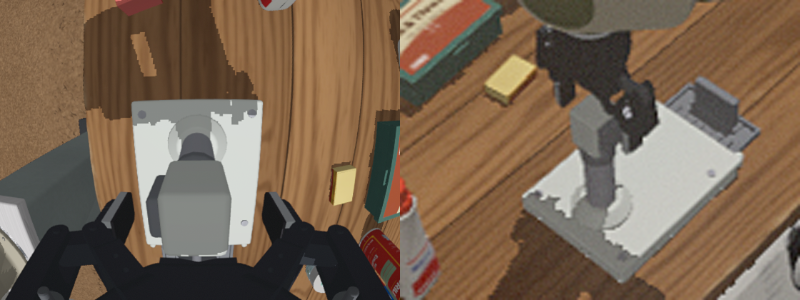

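The head is between the fingers, slightly towards +x from the button side, as expected. I'll correct y by +3 mm and close.

```bash
python3 -m jog '[[0.003,-0.001,0,0,0,0,0.0854],[0,0,0,0,0,0,0.03],[0,0,0,0,0,0,0.03],[0,0,0,0,0,0,0.03],[0,0,0,0,0,0,0.03]]' 60;  python3 -m jog '[[0,0,0,0,0,0,0.02],[0,0,0,0,0,0,0.02],[0,0,0,0,0,0,0.02]]'
```

```text
time_s: 10.8
eef_pos: [481.5, 277.4, 151.0]
ee_rot: [-0.001, 0.707, 0.707, -0.002]
force: [-8.9, -2.9, 9.4]
grip_width: 0.427
grip_force: 59.3
time_s: 11.1
eef_pos: [481.5, 277.3, 151.0]
ee_rot: [-0.001, 0.707, 0.707, -0.002]
force: [-8.3, -1.4, 11.2]
grip_width: 0.426
grip_force: 59.8
```

Gripped at 36 mm, so the button is in. Now I pull up.

```bash
python3 -m jog '[[0,-0.001,-0.005,0,0,0,0.02],[0,0,-0.01,0,0,0,0.02],[0,0,-0.012,0,0,0,0.02],[0,0,-0.012,0,0,0,0.02],[0,0,-0.012,0,0,0,0.02]]' 60;  python3 -m jog '[[0,0,-0.012,0,0,0,0.02],[0,0,-0.012,0,0,0,0.02],[0,0,-0.012,0,0,0,0.02],[0,0,-0.01,0,0,0,0.02],[0,0,0,0,0,0,0.02]]'
```

```text
time_s: 11.6
eef_pos: [481.3, 277.2, 202.0]
ee_rot: [-0.001, 0.707, 0.707, -0.001]
force: [-4.9, 0.8, -4.7]
grip_width: 0.426
grip_force: 62.8
time_s: 12.1
eef_pos: [481.3, 277.2, 248.2]
ee_rot: [-0.001, 0.707, 0.707, -0.001]
force: [-7.4, 1.8, -10.4]
grip_width: 0.424
grip_force: 62.9
```

```bash
python3 -m jog '[[0,0,-0.008,0,0,0,0.02],[0,0,-0.007,0,0,0,0.02],[0,0,-0.004,0,0,0,0.02],[0,0,0,0,0,0,0.02],[0,0,0,0,0,0,0.02]]' 60
```

```text
time_s: 12.6
eef_pos: [481.4, 277.2, 266.3]
ee_rot: [-0.001, 0.707, 0.707, -0.001]
force: [-6.4, 1.4, -10.9]
grip_width: 0.423
grip_force: 64.9
```

```bash
python3 -m jog '[[0,0,-0.002,0,0,0,0.02],[0,0,-0.001,0,0,0,0.02],[0,0,0,0,0,0,0.02],[0,0,0,0,0,0,0.02]]' 60
```

```text
time_s: 13.0
eef_pos: [481.3, 277.1, 267.0]
ee_rot: [-0.001, 0.707, 0.707, -0.002]
force: [-2.8, 3.3, -24.8]
grip_width: 0.418
grip_force: 63.6
```

Second stop felt: 25 N at +116 mm. I'll hold and take one last check.

```bash
python3 -m jog '[[0,0,0,0,0,0,0.02],[0,0,0,0,0,0,0.02],[0,0,0,0,0,0,0.02],[0,0,0,0,0,0,0.02],[0,0,0,0,0,0,0.02]]' 60; python3 - <<'E'
from h import *
im=eyes.capture("wrist")[:,:,::-1]
s=eyes.capture("scene")[:,:,::-1]
big=np.hstack([cv2.resize(im,(400,300)),cv2.resize(s[170:340,160:387],(400,300),interpolation=cv2.INTER_CUBIC)])
cv2.imwrite("pics/w6b.png",big)
E
```

```text
time_s: 13.5
eef_pos: [481.3, 277.1, 267.0]
ee_rot: [-0.001, 0.707, 0.707, -0.002]
force: [-2.8, 3.2, -25.3]
grip_width: 0.419
grip_force: 63.6
```

View pics/w6b.png

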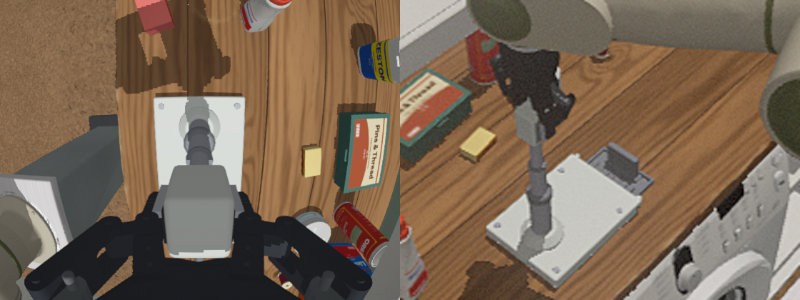

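The post is fully drawn out, with the head held between the fingers at about (200,210). The tray is still home at about (620,170), and the other things look undisturbed.

```bash
python3 -c "from rig import finish_job; print(finish_job())"
```

```text
the job is handed in; nothing more can be done
None
```

The tray is home against the stop, the button is pressed and the post is drawn up to its second stop with the gripper still holding it; I handed the job in at about 13.6 s, and no verdict came back.

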